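Brush out the candle cup and turn the stand to bring it to the front

ROBOT

A 6-joint arm with a two-finger parallel gripper is mounted at the origin on the work surface. World frame = base frame: x ahead of the robot, y to its left, z up, the work surface at z = 0. Lengths are in m, angles in degrees, forces in N, time in s.
With the tool pointing down it reaches from about 0.3 to 0.75 m from the base axis. Payload 8.5 kg.
Tool frame: the origin (TCP) lies midway between the tips of the shut fingers; the grasp point (between the pads) lies 19 mm behind it; z points along the fingers, y is the line along which they close (so a half turn about z gives the same grasp; the last joint's range is limited). The gripper opens to 85 mm and grips with 20 to 120 N. Pads are 22 mm wide; open, the fingers measure 114 mm over their backs; the gripper's body (76 mm by 85 mm) begins 54 mm behind the grasp point. The pads swing forward as they close: fully open they stand 13 mm farther back than shut.
Start: joints at [53.382, 21.807, 74.336, -0, 83.858, -12.336], TCP at [0.226, 0.501, 0.2] pointing down, gripper open.
Joint ranges: [-178.18, 178.18], [-50.72, 133.34], [12.68, 142.11], [-81.47, 261.47], [9.98, 163.14], [-165.26, 165.26]. Speed limits (degrees/s): [136.94, 136.94, 180, 180, 180, 180].

INTERFACE

Orientations are given as a 3x3 rotation matrix whose columns are the frame's x, y, z axes.
In Python, from rig import monitor, optics, close_job, models gives the robot as it stands.
- The arm moves only by the tool step_arm, never from a script. Its arguments are lists of equal length, an entry for each row: "fingers": the closure, from -1 (fully open) to 1 (shut); "travel": the shift along the tool's x, y, z scaled (see below), a list of three; "twist": the turn about the tool's z scaled (see below). In form: {"fingers": [fingers, ...], "travel": [[tx, ty, tz], ...], "twist": [twist, ...]}. A call has 1 to 10 rows; each row shifts and turns the commanded pose from where the row before left it, along the tool's axes as they then stand; what a row does not reach is not made up. The controller multiplies each number of a shift by 100 mm and each number of a turn by pi rad. A row lasts 1/8 s, in which the tool goes at most 62.5 mm and 10.7 degrees, less where a joint would pass 70% of its speed; a pose out of reach is approached as far as the arm can. A call with a number of a shift or a turn outside -1 to 1 is refused whole. A call with a gripper value outside its range is refused whole. The fingers move at their own pace and stop on an object; "force" is the grip in N (left out, the last holds). Time passes only in rows, so rows that do not move let the fingers close. It gives the time, the measured TCP pose, the force, the opening and the grip force at its end, in the units of the state.
- monitor.observe(): the state, without advancing time (a new reading comes with each control period).
- optics.get_image(name): name is "scene" or "top"; returns (picture, depth): 384x512x3 uint8, blue, green, red; 384x512 float32, m along the optical axis (not along the pixel's ray), 0 where there is no reading.
- optics.get_calibration(name): a dict with "vertical_fov" (degrees; the focal length in pixels is half the picture's height over the tangent of half this angle, whatever the lens; pixels are square), "cx", "cy" (the principal point, pixels), "world_from_camera" (4x4, takes a point from camera to world coordinates). Camera axes: x right, y up, looking along -z (the intrinsics and any distortion apply to the point x, -y, -z); pixel columns grow to the right and rows downward; lengths in m; the calibration is good to about 2 mm. A picture is of the moment at which its call begins. get_calibration takes no time and is no camera call.
- close_job(): hands the job in; it is judged then, once.
Trained networks look in the newest picture that a camera, given by its name, has taken for a name from the list of things; names that differ only in an ending like _2 or _b are one class to them, and where a whole thing is asked for, a point or a joint stands for the part that bears it (a point fixed in the world has none). Each returns a list of dicts, best first, with "confidence" (0 to 1); they miss things now and then, are a little off and sometimes report something else, mostly with a low value. They report only what shows in the picture. A call takes as long as a camera call. They do not tell look-alikes from the thing itself.
- models.trace(camera, query): "mask" (384x512 bool, what is visible of it) and "point" ([column, row] in pixels, amid what is visible of it).
- models.landmark_of(camera, query): "point" ([column, row] in pixels: a listed point, or the origin of a listed thing).
The state is a dict: "time_s": time; "q": joint angles; "qvel": joint speeds; "joint_efforts": joint torques, N m; "position": TCP position; "tool_rot": TCP orientation; "ft_force": force on the tool from outside, world axes, zero at the start; "wrist_torque": the same for the moment, N m; "grip_width": finger opening in m; "gripper_force": force on a finger pad.
Only numpy, scipy, OpenCV 4.12 (cv2) and the standard library are available. Lean on these libraries where they do the work, as an engineer would, in place of code of your own. Each camera call takes 0.05 s, during which the arm holds its last target. There are 200 camera calls.

TASK

Ready the candle cup on the revolving stand for a fresh candle: take the long brush from its steel pot, brush out the open cup where it stands with two full strokes (down to near the bottom, up by more than half the cup's height, down again and up again), and stand the brush back upright in its pot. Then take the stand's upright brass knob and turn the plate gently until the open cup is at the front, in line with the brass pointer, and finish while still holding the knob so that the plate is kept still. Keep the cup and the two lidded jars upright in their places on the plate, and leave everything else on the table alone.

Things in the scene. Friction and masses are not known exactly. Their poses are not given: they have to be found in the camera images.
- stand: Fixed foot of the revolving porcelain stand, does not move. Origin on the table on the turning axis, z up. Its FRONT is its -x direction, where a flat brass pointer (12 mm wide) runs out along the -x line to 170 mm from the axis, ending in a 29 mm high upturned tip beyond the plate's rim; the front is roughly towards the robot, in any case within 0.4 rad of it.
- disc (a joint): Angle in rad that the plate has turned since the start (0 at the start), counter-clockwise from above positive, no stops. The plate turns on the stand's axis with slight friction (about 0.06 N m) and stays where it is left.
- plate_top (a point): Centre of the top face of the turning plate, on its axis, 45 mm above the table. White round porcelain, 270 mm across, 15 mm thick. On it, 90 mm from the axis and 120 degrees apart, are three raised rings (7 mm high, 76 mm outside, 68 mm inside), each holding one of cup, jar_a and jar_b, in any order. The knob stands midway between two of them.
- knob: Upright round brass knob fixed to the plate, 115 mm from the axis: a post 18 mm in diameter with a 21 mm head from 57 mm to the top, 65 mm tall. Origin at its foot on the plate's top face, on the post's axis. Being round, it can turn between the fingers while they carry it along its circle.
- cup: The open porcelain candle cup, plain straight cylinder without lid: 62 mm outside, 56 mm inside, 90 mm tall, inner floor 5 mm above its underside. Loose, standing in a ring of the plate. Origin at the centre of its underside, z up.
- jar_a: Lidded porcelain jar, 60 mm across, 80 mm tall with its lid knob, a thin brass line round it. Loose, standing in a ring of the plate. Origin at the centre of its underside.
- jar_b: A second lidded porcelain jar just like jar_a, in another ring.
- brush: Long bottle brush standing upright in the pot, bristles down, 190 mm long, 60 g: rigid round bristle head 26 mm in diameter from 0 to 55 mm, steel stem 8 mm, round wooden handle 15 mm in diameter from 108 to 190 mm. Origin at the bottom end (brush tip), z along the brush to the handle.
- pot: Fixed round steel brush pot: 52 mm outside, 44 mm inside, 75 mm tall, inner floor 5 mm above the table, on a 68 mm foot. Stands to the left or to the right of the stand. Origin at the centre of its underside on the table.
- candlestick: Brass candlestick with a candle, 84 mm foot, 150 mm tall, on the other side of the stand than the pot. Loose; leave alone. Origin at the centre of its foot.
- wineglass_a: Wine glass, 74 mm across, 180 mm tall. Leave alone. Origin under its foot.
- wineglass_b: Another such wine glass. Leave alone.
- shaker_a: Small porcelain shaker with steel cap, 42 mm across, 67 mm tall. Leave alone. Origin at the centre of its underside.
- shaker_b: Another such shaker. Leave alone.
There are look-alikes about, which are no part of the job. Of the things that look like the brush, the middle-sized one is meant.

How it is judged:
By the outcome, as a careful person would: the job done as asked, in the order asked, and still so for the second after the job is handed in, while the arm keeps its last pose, push and grip.
It also fails if it takes over 64 s, if anything falls off the work surface, if the arm or the gripper's body presses on something with over 40 N, if the wrist force passes 120 N, or if a joint passes its speed limit or range.

## Working session

There is one attempt and no reset: what is moved stays moved. The work goes in short steps, Python scripts to look and compute and a tool call to move; the robot and the scene stay as the last step left them, time stands still between calls to the robot, and variables do not carry over. Pictures are saved under pics/ and viewed, at most 10 in all, crops included, and the job is handed in when it is done.

Besides the shell and the picture viewer there is one more tool, called after "Emit:" as name([rows], argument=value, ...), one row to a line, values as JSON. step_arm: Moves the arm, as the interface text tells. Its arguments: {"type":"object","properties":{"fingers":{"type":"array","items":{"type":"number"}},"travel":{"type":"array","items":{"type":"array","items":{"type":"number"}}},"twist":{"type":"array","items":{"type":"number"}},"force":{"type":"number"}},"required":["fingers","travel","twist"]}

```bash
mkdir -p pics
cat > h.py <<'E'
import numpy as np, cv2
from rig import monitor, optics, close_job, models
def cal(n):
    c=optics.get_calibration(n); return c
def unproj(n,u,v,d):
    c=cal(n); f=192/np.tan(np.radians(c["vertical_fov"])/2)
    p=np.array([(u-c["cx"])/f*d,-(v-c["cy"])/f*d,-d,1.0]); return (np.array(c["world_from_camera"])@p)[:3]
def cloud(n,depth):
    c=cal(n); f=192/np.tan(np.radians(c["vertical_fov"])/2)
    v,u=np.mgrid[:384,:512]; d=depth
    P=np.stack([(u-c["cx"])/f*d,-(v-c["cy"])/f*d,-d,np.ones_like(d)],-1)
    W=P@np.array(c["world_from_camera"]).T
    W=W[...,:3].copy(); W[depth<=0]=np.nan; return W
E
python3 - <<'E'
from h import *
for n in("scene","top"):
    im,d=optics.get_image(n); cv2.imwrite(f"pics/{n}0.png",im); np.save(n+"0.npy",d)
    c=cal(n); print({k:(np.round(v,4).tolist() if not isinstance(v,(str,type(None))) and not isinstance(v,dict) else v) for k,v in c.items()})
    W=cloud(n,d); 
    for q in("knob","cup","jar_a","brush","pot","stand","candlestick","plate_top"):
        for r in models.trace(n,q)[:4]:
            m=r["mask"]; w=W[m]; w=w[~np.isnan(w[:,0])]
            print(n,q,round(r["confidence"],2),np.round(r["point"]),m.sum(),np.round(np.median(w,0),3) if len(w) else None, np.round(np.percentile(w[:,2],[2,98]),3) if len(w) else None)
        for r in models.landmark_of(n,q)[:2]: print("   lm",round(r["confidence"],2),np.round(r["point"],1))
print({k:np.round(v,3).tolist() for k,v in monitor.observe().items()})
E
```

```text
{'vertical_fov': 52.2592, 'cx': 256.5555, 'cy': 187.084, 'world_from_camera': [[-0.1613, -0.7138, 0.6815, 1.2499], [0.9868, -0.1253, 0.1024, 0.1327], [0.0123, 0.6891, 0.7246, 0.833], [0.0, 0.0, 0.0, 1.0]]}
scene knob 0.62 [281. 210.] 163 [0.598 0.095 0.076] [0.045 0.111]
   lm 0.49 [280.1 213.1]
scene cup 0.96 [215. 171.] 811 [ 0.539 -0.095  0.104] [0.049 0.135]
scene cup 0.23 [140. 166.] 692 [ 0.468 -0.327  0.013] [0.001 0.149]
   lm 0.8 [215.5 184.3]
scene jar_a 0.87 [268. 176.] 542 [0.511 0.058 0.095] [-0.002  0.123]
scene jar_a 0.55 [244. 213.] 588 [0.657 0.005 0.098] [0.055 0.123]
   lm 0.88 [267.4 186.5]
   lm 0.72 [243.3 222.7]
scene brush 0.83 [425. 156.] 608 [0.379 0.463 0.114] [0.008 0.251]
scene brush 0.51 [399. 166.] 242 [0.456 0.38  0.137] [-0.001  0.194]
scene brush 0.49 [363. 183.] 168 [0.458 0.303 0.044] [-0.001  0.134]
   lm 0.95 [413.  184.8]
   lm 0.77 [383.  196.6]
scene pot 0.67 [139. 167.] 784 [ 0.468 -0.328  0.012] [-0.002  0.149]
scene pot 0.64 [388. 190.] 620 [0.469 0.377 0.041] [-0.001  0.076]
   lm 0.95 [383.4 197.9]
scene stand 0.67 [243. 201.] 4393 [ 0.57
[... 1466 characters left out ...]
op candlestick 0.63 [225. 178.] 73 [0.585 0.097 0.103] [0.044 0.112]
top candlestick 0.63 [130. 224.] 118 [0.448 0.378 0.108] [0.039 0.196]
   lm 0.7 [359.1 216.1]
top plate_top 0.77 [257. 192.] 4631 [ 0.552 -0.013  0.045] [0.039 0.092]
   lm 0.57 [262.2 189.1]
   lm 0.52 [140.1 224.2]
{'time_s': 1.7, 'q': [53.381, 21.807, 74.335, -0.0, 83.859, -12.335], 'qvel': [0.008, 0.029, 0.025, 0.054, 0.098, 0.001], 'joint_efforts': [-0.0, -44.833, -23.147, -0.0, 0.001, -0.0], 'position': [0.226, 0.501, 0.2], 'tool_rot': [[-0.912, 0.411, -0.0], [0.411, 0.912, -0.0], [-0.0, -0.0, -1.0]], 'ft_force': [0.792, 0.245, 0.541], 'wrist_torque': [-0.036, -0.054, 0.01], 'gripper_force': 0.0, 'grip_width': 0.085}
```

```bash
ls . pics
```

```text
.:
h.py
pics
scene0.npy
top0.npy

pics:
scene0.png
top0.png
```

View pictures.

View pics/scene0.png

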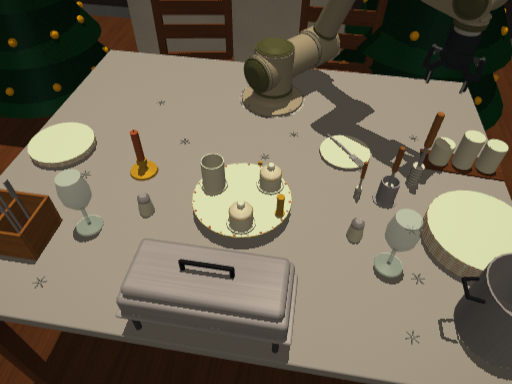

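View pics/top0.png

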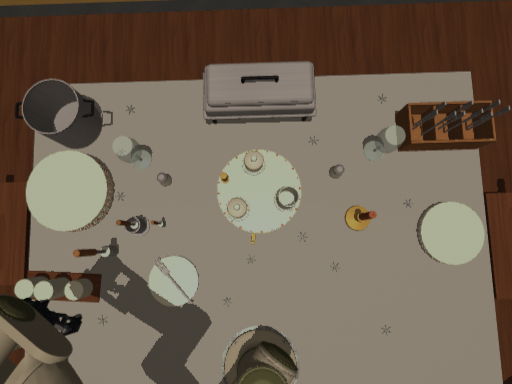

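```bash
cat >> h.py <<'E'
from scipy.optimize import least_squares
def fitc(P,r,c0):
    s=least_squares(lambda c:np.hypot(P[:,0]-c[0],P[:,1]-c[1])-r,c0,loss="soft_l1",f_scale=.002); return s.x,np.sqrt(np.mean(s.fun**2))
E
python3 - <<'E'
from h import *
D={n:cloud(n,np.load(n+"0.npy")) for n in("scene","top")}
def sel(n,c,R,z0,z1):
    P=D[n].reshape(-1,3); return P[(np.hypot(P[:,0]-c[0],P[:,1]-c[1])<R)&(P[:,2]>z0)&(P[:,2]<z1)]
items=[("brush hi",(.453,.377),.04,.165,.2,.0075),("brush lo",(.455,.375),.04,.115,.15,.0075),("pot",(.457,.372),.045,.03,.07,.026),
("cup",(.528,-.097),.05,.06,.13,.031),("jar1",(.5,.055),.05,.055,.09,.03),("jar2",(.645,.004),.05,.055,.09,.03),("knob",(.59,.095),.035,.06,.1,.009),("knobhead",(.59,.095),.035,.1,.115,.0105)]
for nm,c,R,a,b,r in items:
    for n in D:
        P=sel(n,c,R,a,b)
        if len(P)>5:
            x,e=fitc(P,r,np.array(c)); print(nm,n,len(P),np.round(x,4),round(e,4),"zmax",round(sel(n,c,R,-.1,.4)[:,2].max(),4),"mean",np.round(P.mean(0),4))
# plate rim/ centre: points at z .03-.05
for n in D:
    P=sel(n,(.555,-.013),.16,.038,.051); h=cv2.convexHull(P[:,:2].astype(np.float32))[:,0]
    x,e=fitc(h,.135,np.array([.555,-.013])); print("plate",n,x.round(4),round(e,4),"z",np.median(P[:,2]).round(4))
    P=sel(n,(.39,.011),.025,.006,.05); print("pointer",n,len(P),P.mean(0).round(4),P[P[:,2]>.022].mean(0).round(4),P.max(0).round(3),P.min(0).round(3))
    P=D[n].reshape(-1,3); Q=P[(P[:,0]>.62)&(P[:,0]<1.1)&(abs(P[:,1])<.2)&(P[:,2]>.025)&(np.hypot(P[:,0]-.557,P[:,1]+.013)>.15)]; print("chafer xmin",np.percentile(Q,[1],axis=0).round(3),Q[:,2].max().round(3))
a=cv2.imread("pics/scene0.png")[110:220,330:470]; b=cv2.imread("pics/top0.png")[140:260,200:310]
cv2.imwrite("pics/crop1.png",np.hstack([cv2.resize(a,(440,346),interpolation=2),cv2.resize(b,(317,346),interpolation=2)]))
E
```

```text
brush hi scene 72 [0.4509 0.381 ] 0.0015 zmax 0.1957 mean [0.4557 0.3797 0.1826]
brush hi top 42 [0.4494 0.3834] 0.0023 zmax 0.1983 mean [0.4492 0.3801 0.187 ]
brush lo scene 59 [0.4519 0.3809] 0.0011 zmax 0.1957 mean [0.4572 0.3793 0.1329]
brush lo top 20 [0.4493 0.3703] 0.0026 zmax 0.1983 mean [0.4487 0.3773 0.1317]
pot scene 310 [0.4513 0.3828] 0.0061 zmax 0.1957 mean [0.4596 0.3803 0.053 ]
pot top 156 [0.448  0.3855] 0.0094 zmax 0.1983 mean [0.4476 0.379  0.0527]
cup scene 637 [ 0.5203 -0.0971] 0.002 zmax 0.1364 mean [ 0.5273 -0.0951  0.1005]
cup top 135 [ 0.5152 -0.0936] 0.0019 zmax 0.1386 mean [ 0.5181 -0.0977  0.0963]
jar1 scene 192 [0.4931 0.0565] 0.0011 zmax 0.1257 mean [0.5174 0.0592 0.0724]
jar1 top 15 [0.4913 0.0585] 0.0031 zmax 0.1266 mean [0.476  0.0571 0.0669]
jar2 scene 207 [0.6395 0.0018] 0.0009 zmax 0.1249 mean [0.6629 0.0062 0.0722]
jar2 top 38 [0.6373 0.004 ] 0.0014 zmax 0.1273 mean [0.6144 0.0057 0.071 ]
knob scene 71 [0.5911 0.0946] 0.0009 zmax 0.1129 mean [0.5981 0.0952 0.0806]
knob top 11 [0.5887 0.0967] 0.0003 zmax 0.113 mean [0.5822 0.0936 0.0788]
knobhead scene 51 [0.5913 0.0955] 0.0037 zmax 0.1129 mean [0.5938 0.0946 0.1083]
knobhead top 37 [0.591  0.0954] 0.0042 zmax 0.113 mean [0.588  0.0966 0.1086]
plate scene [ 0.5521 -0.0128] 0.0009 z 0.0444
pointer scene 17 [0.3899 0.0111 0.0242] [0.3894 0.0112 0.0267] [0.394 0.016 0.03 ] [0.383 0.006 0.019]
chafer xmin [[ 0.803 -0.178  0.071]] 0.192
plate top [ 0.5482 -0.0112] 0.0005 z 0.0446
pointer top 41 [0.3978 0.011  0.0177] [0.3894 0.0113 0.0307] [0.415 0.018 0.045] [0.38  0.004 0.008]
chafer xmin [[ 0.78  -0.186  0.07 ]] 0.194
```

View pics/crop1.png

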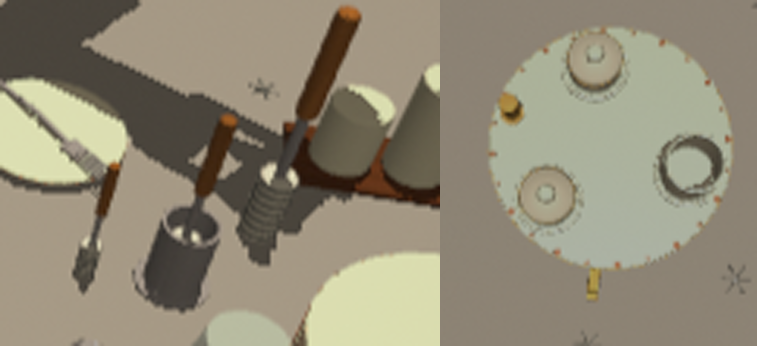

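Brush look-alikes in the scene picture are at (425,156), 254 mm tall; (399,166), top at 196 mm, standing in the pot; and (363,183), 138 mm tall. The middle-sized one in the pot fits, and the crop confirms it. The plate axis is about (0.550, -0.012), the cup (0.519, -0.0965), the knob (0.590, 0.095), and the pointer direction about 172°.

Emit:
step_arm([
  [0,0,-0.5],
  [0,0,-0.5],
  [0,0,-0.3],
  [-0.5,-0.035,0],
  [-0.5,-0.035,0],
  [-0.5,-0.035,0],
  [-0.5,-0.035,0],
  [-0.5,-0.035,0],
  [-0.036,0,0],
  [0,0,0],
], fingers=[-1,-1,-1,-1,-1,-1,-1,-1,-1,-1], twist=[0,0,0,0,0,0,0,0,0,0])

```text
time_s: 2.95
position: [0.4498, 0.3813, 0.3304]
tool_rot: [[-0.911, 0.411, -0.0], [0.411, 0.911, 0.0], [0.0, -0.0, -1.0]]
ft_force: [-0.1, -0.3, 0.7]
grip_width: 0.0854
gripper_force: 0.0
```

Emit:
step_arm([
  [0,0,0.45],
  [0,0,0.45],
  [0,0,0.4],
  [0,0,0.3],
  [0,0,0.24],
  [0,0,0],
  [0,0,0],
  [0,0,0],
  [0,0,0],
  [0,0,0],
], fingers=[-1,-1,-1,-1,-1,0.3,1,1,1,1], twist=[0,0,0,0,0,0,0,0,0,0], force=30)

```text
time_s: 4.2
position: [0.4506, 0.3813, 0.1473]
tool_rot: [[-0.912, 0.411, 0.002], [0.411, 0.912, 0.001], [-0.001, 0.002, -1.0]]
ft_force: [0.4, -0.7, 3.9]
grip_width: 0.0136
gripper_force: 29.4
```

Emit:
step_arm([
  [0,0,-0.15],
  [0,0,-0.25],
  [0,0,-0.3],
  [0,0,-0.3],
  [0,0,-0.3],
  [0,0,-0.3],
  [0,0,-0.1],
  [0,0,0],
], fingers=[1,1,1,1,1,1,1,1], twist=[0,0,0,0,0,0,0,0])

```text
time_s: 5.2
position: [0.4501, 0.3811, 0.3164]
tool_rot: [[-0.912, 0.411, 0.0], [0.411, 0.912, 0.0], [-0.0, 0.0, -1.0]]
ft_force: [-0.7, 0.9, -1.6]
grip_width: 0.0135
gripper_force: 29.4
```

Run:
```python
from h import *
s=monitor.observe(); p=np.array(s["position"]); R=np.array(s["tool_rot"]); print(p,s["time_s"],s["grip_width"])
for n in("scene","top"):
    im,d=optics.get_image(n); P=cloud(n,d).reshape(-1,3)
    Q=P[(np.hypot(P[:,0]-p[0],P[:,1]-p[1])<.05)&(P[:,2]>.11)&(P[:,2]<p[2]-.005)]
    print(n,len(Q),Q[:,2].min(),Q[:,2].max())
    for a,b,r in((.165,.185,.013),(.185,.205,.013),(.205,.222,.013),(.235,.27,.004),(.28,.305,.0075)):
        q=Q[(Q[:,2]>a)&(Q[:,2]<b)]
        if len(q)>4: x,e=fitc(q,r,p[:2]); print(a,len(q),x.round(4),round(e,4))
    if n=="scene": cv2.imwrite("pics/lift.png",cv2.resize(im[60:220,300:480],None,fx=3,fy=3))
```

```text
[0.45008065 0.38105691 0.31640896] 5.2 0.013490436972365329
scene 364 0.17392475239564775 0.3107016138941918
0.165 30 [0.4505 0.3796] 0.0012
0.185 77 [0.4508 0.3797] 0.0012
0.205 62 [0.4505 0.3799] 0.0012
0.235 44 [0.451  0.3794] 0.0014
0.28 56 [0.4504 0.3797] 0.0012
top 158 0.1745416806729857 0.31041471426822764
0.165 10 [0.4486 0.3823] 0.0006
0.185 28 [0.4486 0.3819] 0.0004
0.205 21 [0.4486 0.3818] 0.0003
0.235 17 [0.4485 0.3813] 0.0003
0.28 16 [0.4485 0.3817] 0.0006
```

View pics/lift.png

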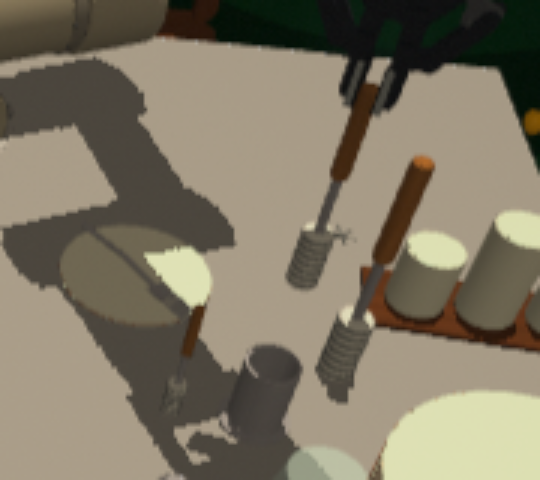

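The brush hangs upright and centred in the fingers in the picture, with its tip at about z 0.174, 142 mm below the TCP. Carrying it to the cup.

Emit:
step_arm([
  [-0.116,-0.18,0],
  [-0.216,-0.34,0],
  [-0.216,-0.34,0],
  [-0.216,-0.34,0],
  [-0.216,-0.34,0],
  [-0.216,-0.34,0],
  [-0.216,-0.34,0],
  [-0.216,-0.34,0],
  [-0.216,-0.34,0],
  [-0.216,-0.34,0],
], fingers=[1,1,1,1,1,1,1,1,1,1], twist=[0,0,0,0,0,0,0,0,0,0])

```text
time_s: 6.55
position: [0.504, -0.0011, 0.3159]
tool_rot: [[-0.911, 0.412, -0.001], [0.412, 0.911, 0.0], [0.001, -0.0, -1.0]]
ft_force: [0.6, 0.2, -1.0]
grip_width: 0.0134
gripper_force: 29.4
```

Emit:
step_arm([
  [-0.216,-0.34,0],
  [-0.216,-0.34,0],
  [-0.1,-0.157,0],
  [0,0,0],
  [0,0,0],
], fingers=[1,1,1,1,1], twist=[0,0,0,0,0])

```text
time_s: 7.18
position: [0.5185, -0.0962, 0.3165]
tool_rot: [[-0.912, 0.41, -0.0], [0.41, 0.912, 0.0], [0.0, 0.0, -1.0]]
ft_force: [0.8, 0.3, -0.8]
grip_width: 0.014
gripper_force: 29.4
```

Run:
```python
from h import *
s=monitor.observe(); p=np.array(s["position"]); print(p.round(4),s["time_s"],s["grip_width"])
for n in("scene","top"):
    im,d=optics.get_image(n); P=cloud(n,d).reshape(-1,3)
    g=lambda c,R,a,b:P[(np.hypot(P[:,0]-c[0],P[:,1]-c[1])<R)&(P[:,2]>a)&(P[:,2]<b)]
    q=g(p,.03,.16,.222); print(n,"head",fitc(q,.013,p[:2]),q[:,2].min())
    q=g((.519,-.096),.05,.06,.133); print("cup",len(q),fitc(q,.031,[.519,-.096]))
    q=g((.519,-.096),.05,.131,.142); h=cv2.convexHull(q[:,:2].astype(np.float32))[:,0]; print("rim",len(q),fitc(h,.031,[.519,-.096]))
    q=g((.45,.381),.045,.068,.082); h=cv2.convexHull(q[:,:2].astype(np.float32))[:,0]; print("potrim",len(q),fitc(h,.026,[.45,.381]),q[:,2].mean() if len(q) else 0)
    q=g((.45,.381),.045,.025,.065); print("potside",len(q),fitc(q,.026,[.45,.381]))
    a=im[110:240,150:290] if n=="scene" else im[140:250,200:320]
    cv2.imwrite(f"pics/cup_{n}.png",cv2.resize(a,(380,340)))
cv2.imwrite("pics/cup.png",np.hstack([cv2.imread("pics/cup_scene.png"),cv2.imread("pics/cup_top.png")]))
```

```text
[ 0.5185 -0.0962  0.3165] 7.175 0.014043012735843474
scene head (array([ 0.51965543, -0.09768219]), np.float64(0.001122724222472812)) 0.17435580771878512
cup 680 (array([ 0.5204683 , -0.09693641]), np.float64(0.001998423448823995))
rim 83 (array([ 0.52115123, -0.09718981]), np.float64(0.0008434604065771902))
potrim 106 (array([0.45214514, 0.38258636]), np.float64(0.0007861477086556558)) 0.07245328166127045
potside 308 (array([0.45197454, 0.38248227]), np.float64(0.002361741195304626))
top head (array([ 0.51772145, -0.09522704]), np.float64(0.0002783031929982526)) 0.17945514584728983
cup 69 (array([ 0.51361454, -0.09343836]), np.float64(0.00188161806483361))
rim 48 (array([ 0.51681861, -0.0951859 ]), np.float64(0.0009527398459564838))
potrim 79 (array([0.44807118, 0.38465816]), np.float64(0.0008566574522897448)) 0.07352343627235312
potside 123 (array([0.44761865, 0.38239568]), np.float64(0.0023746676899286173))
```

View pics/cup.png

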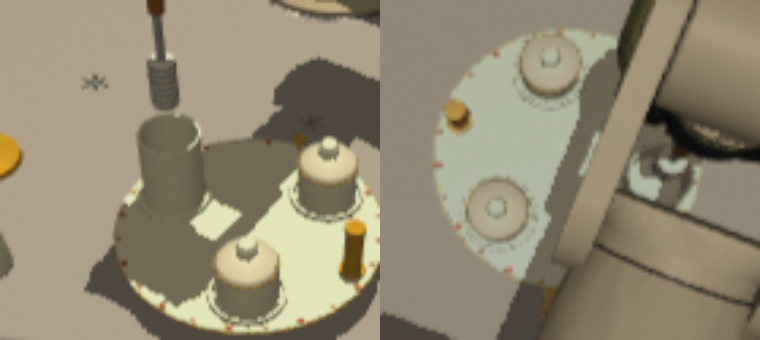

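Head is centred over the cup in both views (scene crop left: brush at (162,80) above the cup (170,165)). Brushing now.

Emit:
step_arm([
  [0,0,0.2],
  [0,0,0.25],
  [0,0,0.25],
  [0,0,0.25],
  [0,0,0.15],
  [0,0,0.07],
  [0,0,0],
], fingers=[1,1,1,1,1,1,1], twist=[0,0,0,0,0,0,0])

```text
time_s: 8.15
position: [0.5188, -0.0967, 0.1996]
tool_rot: [[-0.912, 0.411, 0.0], [0.411, 0.912, 0.0], [-0.0, 0.0, -1.0]]
ft_force: [-0.9, -1.2, -0.2]
grip_width: 0.0135
gripper_force: 29.4
```

Emit:
step_arm([
  [0,0,0.03],
  [0,0,0],
  [0,0,-0.2],
  [0,0,-0.25],
  [0,0,-0.2],
  [0,0,0],
  [0,0,0.2],
  [0,0,0.25],
  [0,0,0.2],
  [0,0,0],
], fingers=[1,1,1,1,1,1,1,1,1,1], twist=[0,0,0,0,0,0,0,0,0,0])

```text
time_s: 9.4
position: [0.5179, -0.0968, 0.1948]
tool_rot: [[-0.912, 0.411, -0.003], [0.411, 0.912, 0.001], [0.004, -0.0, -1.0]]
ft_force: [0.1, -1.0, 0.3]
grip_width: 0.0137
gripper_force: 29.4
```

Emit:
step_arm([
  [0,0,0],
  [0,0,-0.2],
  [0,0,-0.25],
  [0,0,-0.2],
  [0,0,0],
], fingers=[1,1,1,1,1], twist=[0,0,0,0,0])

```text
time_s: 10.02
position: [0.5194, -0.0974, 0.2631]
tool_rot: [[-0.912, 0.411, 0.004], [0.411, 0.912, -0.002], [-0.004, 0.0, -1.0]]
ft_force: [0.4, -0.2, -1.1]
grip_width: 0.0135
gripper_force: 29.4
```

Emit:
step_arm([
  [0,0,-0.25],
  [0,0,-0.28],
  [0.1,0.17,0],
  [0.216,0.34,0],
  [0.216,0.34,0],
  [0.216,0.34,0],
  [0.216,0.34,0],
  [0.216,0.34,0],
  [0.216,0.34,0],
  [0.216,0.34,0],
], fingers=[1,1,1,1,1,1,1,1,1,1], twist=[0,0,0,0,0,0,0,0,0,0])

```text
time_s: 11.28
position: [0.4753, 0.2036, 0.3128]
tool_rot: [[-0.912, 0.411, -0.002], [0.411, 0.912, -0.0], [0.002, -0.001, -1.0]]
ft_force: [0.1, 0.1, 0.1]
grip_width: 0.0138
gripper_force: 29.4
```

Emit:
step_arm([
  [0.216,0.34,0],
  [0.216,0.34,0],
  [0.216,0.34,0],
  [0.216,0.34,0],
  [0.12,0.18,0],
  [0,0,0],
  [0,0,0],
], fingers=[1,1,1,1,1,1,1], twist=[0,0,0,0,0,0,0])

```text
time_s: 12.15
position: [0.4504, 0.3817, 0.3141]
tool_rot: [[-0.911, 0.412, -0.0], [0.412, 0.911, -0.001], [0.0, -0.001, -1.0]]
ft_force: [1.3, -1.0, -1.3]
grip_width: 0.0137
gripper_force: 29.4
```

Run:
```python
from h import *
s=monitor.observe(); p=np.array(s["position"]); print(p.round(4),s["time_s"],s["grip_width"])
for n in("scene","top"):
    im,d=optics.get_image(n); P=cloud(n,d).reshape(-1,3)
    g=lambda c,R,a,b:P[(np.hypot(P[:,0]-c[0],P[:,1]-c[1])<R)&(P[:,2]>a)&(P[:,2]<b)]
    q=g(p,.03,.16,.222); print(n,"head",fitc(q,.013,p[:2])[0].round(4),q[:,2].min())
    q=g(p,.03,.28,.305); print("handle",fitc(q,.0075,p[:2])[0].round(4))
    q=g((.45,.383),.045,.068,.082); h=cv2.convexHull(q[:,:2].astype(np.float32))[:,0]; print("potrim",len(q),fitc(h,.026,[.45,.383]))
    if n=="top":
        q=g((.519,-.096),.05,.131,.142); h=cv2.convexHull(q[:,:2].astype(np.float32))[:,0]; print("cup rim",len(q),fitc(h,.031,[.519,-.096]))
```

```text
[0.4504 0.3817 0.3141] 12.15 0.013730554327644235
scene head [0.4512 0.3806] 0.17198399278292253
handle [0.4509 0.3799]
potrim 108 (array([0.45194214, 0.3821248 ]), np.float64(0.0007060224548401272))
top head [0.4495 0.3827] 0.1750062724999527
handle [0.4493 0.3824]
potrim 76 (array([0.44798363, 0.38404735]), np.float64(0.0009350801305262826))
cup rim 67 (array([ 0.5169023 , -0.09480421]), np.float64(0.0011091211830157413))
```

Emit:
step_arm([
  [0.006,0.014,0.15],
  [0,0,0.28],
  [0,0,0.28],
  [0,0,0.28],
  [0,0,0.28],
  [0,0,0.2],
  [0,0,0.13],
  [0,0,0.04],
  [0,0,0],
], fingers=[1,1,1,1,1,1,1,1,1], twist=[0,0,0,0,0,0,0,0,0])

```text
time_s: 13.38
position: [0.4506, 0.3839, 0.1509]
tool_rot: [[-0.911, 0.411, 0.001], [0.411, 0.911, 0.0], [-0.0, 0.001, -1.0]]
ft_force: [0.8, 0.9, -0.1]
grip_width: 0.0137
gripper_force: 29.4
```

Emit:
step_arm([
  [0,0,0.03],
  [0,0,0],
  [0,0,0],
  [0,0,0],
  [0,0,0],
  [0,0,0],
  [0,0,0],
  [0,0,-0.3],
  [0,0,-0.5],
  [0,0,-0.5],
], fingers=[1,1,0.4,0,-0.4,-1,-1,-1,-1,-1], twist=[0,0,0,0,0,0,0,0,0,0])

```text
time_s: 14.62
position: [0.4501, 0.3838, 0.2789]
tool_rot: [[-0.912, 0.411, -0.0], [0.411, 0.912, -0.0], [0.0, -0.0, -1.0]]
ft_force: [0.3, 0.8, 0.1]
grip_width: 0.0853
gripper_force: 0.0
```

Run:
```python
from h import *
s=monitor.observe(); p=np.array(s["position"]); print(p.round(4),s["time_s"],s["grip_width"],np.round(s["tool_rot"],3).tolist(),np.round(s["q"],1))
for n in("scene","top"):
    im,d=optics.get_image(n); P=cloud(n,d).reshape(-1,3)
    g=lambda c,R,a,b:P[(np.hypot(P[:,0]-c[0],P[:,1]-c[1])<R)&(P[:,2]>a)&(P[:,2]<b)]
    for a,b in((.115,.14),(.14,.165),(.165,.2)):
        q=g((.45,.383),.04,a,b)
        if len(q)>4: print(n,"handle",a,fitc(q,.0075,p[:2])[0].round(4),q[:,2].max())
    q=g((.59,.095),.035,.06,.1); print("knob",len(q),fitc(q,.009,[.59,.095]))
    q=g((.519,-.096),.05,.131,.142); h=cv2.convexHull(q[:,:2].astype(np.float32))[:,0]; print("cup rim",len(q),fitc(h,.031,[.519,-.096]))
    if n=="scene": cv2.imwrite("pics/ret.png",cv2.resize(im[100:240,200:460],None,fx=3,fy=3))
```

```text
[0.4501 0.3838 0.2789] 14.625 0.08533920561520243 [[-0.912, 0.411, -0.0], [0.411, 0.912, -0.0], [0.0, -0.0, -1.0]] [ 29.   24.   58.1  -0.   98.  -36.7]
scene handle 0.115 [0.4511 0.3827] 0.13992141005896042
scene handle 0.14 [0.4516 0.3833] 0.16490337610232952
scene handle 0.165 [0.4506 0.3826] 0.19661568025914888
knob 69 (array([0.59117856, 0.09435227]), np.float64(0.0008963035354811955))
cup rim 88 (array([ 0.52064354, -0.09715619]), np.float64(0.0007138679208860278))
top handle 0.115 [0.4491 0.3852] 0.13934022318149397
top handle 0.14 [0.4495 0.3855] 0.16369159716140635
top handle 0.165 [0.4487 0.3859] 0.1963156347563656
knob 10 (array([0.58874193, 0.09667269]), np.float64(0.00037704600869021415))
cup rim 61 (array([ 0.51671741, -0.09495737]), np.float64(0.0010605698340224825))
```

View pics/ret.png

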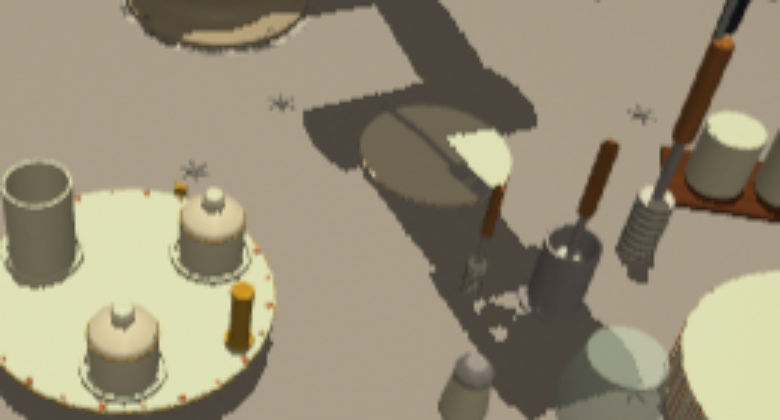

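Emit:
step_arm([
  [-0.3,-0.25,0],
  [-0.4,-0.335,0],
  [-0.4,-0.335,0],
  [-0.4,-0.335,0],
  [-0.4,-0.335,0],
  [-0.4,-0.335,0],
  [-0.162,-0.129,0],
  [0,0,0],
], fingers=[-1,-1,-1,-1,-1,-1,-1,-1], twist=[0,0,0,0,0,0,0,0])

```text
time_s: 15.72
position: [0.5904, 0.0949, 0.2767]
tool_rot: [[-0.911, 0.413, -0.001], [0.413, 0.911, 0.0], [0.001, -0.0, -1.0]]
ft_force: [-0.8, 1.2, 0.8]
grip_width: 0.0852
gripper_force: 0.0
```

Emit:
step_arm([
  [0,0,0],
  [0,0,0],
  [0,0,0],
  [0,0,0],
  [0,0,0],
  [0,0,0],
  [0,0,0],
  [0,0,0],
  [0,0,0],
  [0,0,0],
], fingers=[-1,-1,-1,-1,-1,-1,-1,-1,-1,-1], twist=[0.053,0.053,0.053,0.053,0.053,0.053,0.053,0.053,0.054,0])

```text
time_s: 16.98
position: [0.5897, 0.0971, 0.2776]
tool_rot: [[0.344, 0.939, 0.0], [0.939, -0.344, 0.0], [0.0, -0.0, -1.0]]
ft_force: [-0.1, -0.3, 0.2]
grip_width: 0.0855
gripper_force: 0.0
```

Emit:
step_arm([
  [0,0,0.4],
  [0,0,0.45],
  [0,0,0.45],
  [0,0,0.4],
  [0,0,0.28],
  [0,0,0.15],
  [0,0,0],
  [0,0,0],
  [0,0,0],
  [0,0,0],
], fingers=[-1,-1,-1,-1,-1,-1,0,1,1,1], twist=[0,0,0,0,0,0,0,0,0,0], force=25)

```text
time_s: 18.23
position: [0.5907, 0.0955, 0.0653]
tool_rot: [[0.347, 0.938, 0.002], [0.938, -0.347, -0.0], [0.001, 0.002, -1.0]]
ft_force: [-0.6, -0.4, 3.4]
grip_width: 0.0195
gripper_force: 24.3
```

Emit:
step_arm([
  [-0.0003,0.0253,0],
  [-0.0011,0.0506,0],
  [-0.0011,0.0506,0],
  [-0.0011,0.0506,0],
  [-0.0011,0.0506,0],
  [-0.0011,0.0506,0],
  [-0.0011,0.0506,0],
  [-0.0011,0.0506,0],
  [-0.0011,0.0506,0],
  [-0.0003,0.0253,0],
], fingers=[1,1,1,1,1,1,1,1,1,1], twist=[0.007,0.014,0.014,0.014,0.014,0.014,0.014,0.014,0.014,0.007])

```text
time_s: 19.48
position: [0.629, 0.0708, 0.0653]
tool_rot: [[0.684, 0.73, 0.0], [0.73, -0.684, -0.001], [-0.001, 0.001, -1.0]]
ft_force: [-4.0, -3.0, 7.6]
grip_width: 0.0193
gripper_force: 24.6
```

Emit:
step_arm([
  [-0.0003,0.0253,0],
  [-0.0011,0.0506,0],
  [-0.0011,0.0506,0],
  [-0.0011,0.0506,0],
  [-0.0011,0.0506,0],
  [-0.0011,0.0506,0],
  [-0.0011,0.0506,0],
  [-0.0011,0.0506,0],
  [-0.0011,0.0506,0],
  [-0.0011,0.0506,0],
], fingers=[1,1,1,1,1,1,1,1,1,1], twist=[0.007,0.014,0.014,0.014,0.014,0.014,0.014,0.014,0.014,0.014])

```text
time_s: 20.72
position: [0.6552, 0.0317, 0.0653]
tool_rot: [[0.921, 0.389, -0.003], [0.389, -0.921, -0.001], [-0.003, 0.0, -1.0]]
ft_force: [-8.8, -3.2, 8.9]
grip_width: 0.0196
gripper_force: 24.7
```

Emit:
step_arm([
  [-0.0011,0.0506,0],
  [-0.0011,0.0506,0],
  [-0.0011,0.0506,0],
  [-0.0011,0.0506,0],
  [-0.0011,0.0506,0],
  [-0.0011,0.0506,0],
  [-0.0011,0.0506,0],
  [-0.0011,0.0506,0],
  [-0.0003,0.0253,0],
  [0,0,0],
], fingers=[1,1,1,1,1,1,1,1,1,1], twist=[0.014,0.014,0.014,0.014,0.014,0.014,0.014,0.014,0.007,0])

```text
time_s: 21.98
position: [0.6634, -0.0095, 0.0653]
tool_rot: [[1.0, 0.027, -0.004], [0.027, -1.0, -0.0], [-0.004, 0.0, -1.0]]
ft_force: [-12.4, -0.6, 11.8]
grip_width: 0.0193
gripper_force: 24.8
```

```bash
cat > chk.py <<'E'
from h import *
s=monitor.observe(); p=np.array(s["position"]); print(p.round(4),s["time_s"],s["grip_width"],np.round(s["tool_rot"],3).tolist(),np.round(s["ft_force"],1))
import time
ims=[]
for n in("scene","top"):
    im,d=optics.get_image(n); P=cloud(n,d).reshape(-1,3)
    g=lambda c,R,a,b:P[(np.hypot(P[:,0]-c[0],P[:,1]-c[1])<R)&(P[:,2]>a)&(P[:,2]<b)]
    q=g((.55,-.012),.15,.131,.142); q=q[q[:,0]<.54]
    if len(q)>9:
        c0=q[:,:2].mean(0); h=cv2.convexHull(q[:,:2].astype(np.float32))[:,0]; x,e=fitc(h,.031,c0)
        for c in((.550,-.012),{"scene":(.5521,-.0128),"top":(.5482,-.0112)}[n]):
            print(n,"cup rim",len(q),x.round(4),round(e,4),"az",np.degrees(np.arctan2(*(x-c)[::-1]))%360,"r",np.hypot(*(x-c)))
        print("front", np.degrees(np.arctan2(.0112-c[1],.3894-c[0]))%360)
    ims.append(im)
a=cv2.resize(ims[0][130:270,160:320],(400,350)); b=cv2.resize(ims[1][140:260,195:315],(350,350))
cv2.imwrite("pics/fin.png",np.hstack([a,b]))
E
python3 chk.py
```

```text
[ 0.6634 -0.0095  0.0653] 21.975 0.019341002216321183 [[1.0, 0.027, -0.004], [0.027, -1.0, -0.0], [-0.004, 0.0, -1.0]] [-12.4  -0.6  11.8]
top cup rim 16 [ 0.4581 -0.0112] 0.0005 az 179.4999972256081 r 0.09189706342113621
top cup rim 16 [ 0.4581 -0.0112] 0.0005 az 179.9987615113773 r 0.09009356424476504
front 171.9709482985892
```

View pics/fin.png

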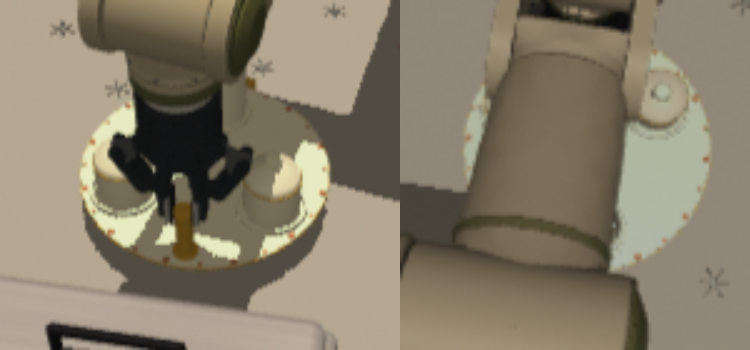

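Emit:
step_arm([
  [-0.0023,0.0253,0],
  [-0.0031,0.0506,0],
  [-0.0031,0.0506,0],
  [-0.002,0.0403,0],
  [-0.001,0.0253,0],
  [0,0,0],
  [0,0,0],
], fingers=[1,1,1,1,1,1,1], twist=[0.007,0.014,0.014,0.011,0.007,0,0])

```text
time_s: 22.95
position: [0.6622, -0.0282, 0.0653]
tool_rot: [[0.99, -0.138, -0.003], [-0.138, -0.99, 0.0], [-0.003, 0.0, -1.0]]
ft_force: [-10.1, 0.4, 10.2]
grip_width: 0.0193
gripper_force: 24.7
```

```bash
cat > chk2.py <<'E'
from h import *
s=monitor.observe(); p=np.array(s["position"]); print(p.round(4),s["time_s"],s["grip_width"],np.round(s["tool_rot"],3).tolist(),np.round(s["ft_force"],1))
az=lambda x,c:np.degrees(np.arctan2(x[1]-c[1],x[0]-c[0]))
print("knob az tcp",az(p,(.550,-.012)))
C={"scene":(.5521,-.0128),"top":(.5482,-.0112)}
for n in C:
    im,d=optics.get_image(n); P=cloud(n,d).reshape(-1,3)
    g=lambda c,R,a,b:P[(np.hypot(P[:,0]-c[0],P[:,1]-c[1])<R)&(P[:,2]>a)&(P[:,2]<b)]
    for nm,a in(("jar1",51.8),("jar2",291.8),("cup",171.8)):
        c0=np.array([.55,-.012])+.09*np.array([np.cos(np.radians(a)),np.sin(np.radians(a))])
        q=g(c0,.04,.056,.088 if nm!="cup" else .13)
        if len(q)>12: x,e=fitc(q,.03 if nm!="cup" else .031,c0); print(n,nm,len(q),x.round(4),round(e,4),"az",az(x,C[n])%360,"-> cup az",(az(x,C[n])-a+171.8)%360,"r",np.hypot(*(x-C[n])).round(4))
    q=g((.42,.008),.05,.004,.035); q=q[np.hypot(q[:,0]-C[n][0],q[:,1]-C[n][1])>.14]
    if len(q)>3: print(n,"pointer",len(q),q.mean(0).round(4),az(q.mean(0),C[n])%360)
E
python3 chk2.py
```

```text
[ 0.6622 -0.0282  0.0653] 22.95 0.019328645232215162 [[0.99, -0.138, -0.003], [-0.138, -0.99, 0.0], [-0.003, 0.0, -1.0]] [-10.1   0.4  10.2]
knob az tcp -8.239661909396297
scene jar1 184 [0.607  0.0573] 0.0009 az 51.94200933093606 -> cup az 171.94200933093606 r 0.089
scene jar2 93 [ 0.5834 -0.0971] 0.0009 az 290.3998592308179 -> cup az 170.39985923081792 r 0.0899
scene cup 523 [ 4.627e-01 -2.000e-04] 0.0017 az 171.96567862666367 -> cup az 171.96567862666367 r 0.0903
top jar2 24 [ 0.5811 -0.0953] 0.0011 az 291.3788022496772 -> cup az 171.37880224967722 r 0.0903
```

The cup is at about 171.6° against the pointer's 171.8°, and the cup and both jars are standing in their rings with their axes fitting. The knob is held.

```bash
python3 -c "
from h import *
im,d=optics.get_image('scene');P=cloud('scene',d).reshape(-1,3)
q=P[(np.hypot(P[:,0]-.45,P[:,1]-.383)<.04)&(P[:,2]>.165)];print(len(q),q[:,2].max(),fitc(q,.0075,[.45,.383])[0])
print(close_job())"
```

```text
69 0.1965297000472409 [0.45128906 0.38312069]
the job is handed in; nothing more can be done
None
```

I brushed the cup out with two strokes and stood the brush back upright in its pot. I then turned the plate until the cup lined up with the pointer (measured within about 0.5°) and handed the job in with the knob still held; no verdict came back.

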